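# Probe the levelling seats and mark the high one

## Task

Check the three round seats on the levelling plate with the touch probe: pick the probe up and set its flat foot down on the middle of each seat in turn, upright, going from the leftmost seat to the rightmost as the robot sees them. Then leave the probe standing upright and released on the middle of the seat that is higher than the other two, so that it marks the high spot.

Things in the scene. Friction and masses are not known exactly. Their poses are not given: they have to be found in the camera images.
- probe: Touch probe, loose, steel, 84 mm tall, 0.15 kg, standing upright to the robot's left of the plate, round about its z axis: flat foot 32 mm in diameter and 10 mm thick, thin stem 14 mm in diameter, and on top a dark ribbed grip 24 mm in diameter from 40 to 84 mm above the foot's underside. Origin: centre of the foot's underside; z up along the probe.
- plate: Levelling plate, fixed grey slab 90 x 210 x 12 mm. Origin: centre of its underside; x away from the robot, y along its long side to the robot's left, z up. On it stand three rigid round seats, flat heads 46 mm in diameter, at x = 0 and y = +70 (left), 0 (middle), -70 mm (right). Tops above the origin: two seats 26 mm, the high one 38 mm; which place is high varies.
- high_seat: The high seat, fixed: the one of the three seats that is screwed out 12 mm farther, with more thread showing under its flat steel head (46 mm in diameter, 6 mm thick). Origin: on its axis, at the plate's top face; its flat top is 26 mm above the origin. z up.
Not all that is in view belongs to the job. What is shaped like the probe but red is not meant.

How it is judged:
On the way, in this order (a step that is already met when the one before it is completed fails the run):
1. the probe's foot touches the middle of the left seat, the probe upright (x of probe in the frame of plate between -0.018 and 0.018 m and y of probe in the frame of plate between 0.052 and 0.088 m and angle between probe's own z axis and vertical below 0.26 rad and (z of probe in the frame of plate below 0.028 m or (horizontal distance between probe and high_seat below 0.026 m and z of probe in the frame of plate below 0.04 m))), for 0.1 s.
2. the probe's foot touches the middle of the middle seat, the probe upright (x of probe in the frame of plate between -0.018 and 0.018 m and y of probe in the frame of plate between -0.018 and 0.018 m and angle between probe's own z axis and vertical below 0.26 rad and (z of probe in the frame of plate below 0.028 m or (horizontal distance between probe and high_seat below 0.026 m and z of probe in the frame of plate below 0.04 m))), for 0.1 s.
3. the probe's foot touches the middle of the right seat, the probe upright (x of probe in the frame of plate between -0.018 and 0.018 m and y of probe in the frame of plate between -0.088 and -0.052 m and angle between probe's own z axis and vertical below 0.26 rad and (z of probe in the frame of plate below 0.028 m or (horizontal distance between probe and high_seat below 0.026 m and z of probe in the frame of plate below 0.04 m))), for 0.1 s.
At the end, for the whole second after the job is handed in: The probe stands still and upright (within 10 degrees) with its foot on the flat top of the high seat, its axis within 16 mm of the seat's middle (horizontal distance between probe and high_seat below 0.016 m and z of probe in the frame of high_seat between 0.024 and 0.029 m and angle between probe's own z axis and vertical below 0.17 rad and linear speed of probe below 0.02 m/s); the robot touches nothing.
It also fails if it takes over 48 s, if anything falls off the work surface, if the arm or the gripper's body presses on something with over 40 N, if the wrist force passes 120 N, or if a joint passes its speed limit or range.

## Robot

A 6-joint arm with a two-finger parallel gripper is mounted at the origin on a cart in front of the work surface, level with it; the furniture and walls round the work are solid. World frame = base frame: x ahead of the robot, y to its left, z up, the work surface at z = 0. Lengths are in m, angles in rad, forces in N, time in s.
With the tool pointing down it reaches from about 0.35 to 0.95 m from the base axis. Payload 17.4 kg.
Tool frame: the origin (TCP) lies midway between the tips of the shut fingers; the grasp point (between the pads) lies 19 mm behind it; z points along the fingers, y is the line along which they close (so a half turn about z gives the same grasp; the last joint's range is limited). The gripper opens to 93 mm and grips with 3 to 60 N. Pads are 15 mm wide; open, the fingers measure 128 mm over their backs; the gripper's body (75 mm by 188 mm) begins 65 mm behind the grasp point.
Start: joints at [1.258, 0.116, 1.442, -0, 1.584, -0.038], TCP at [0.183, 0.65, 0.219] pointing down, gripper open.
Joint ranges: [-2.83, 2.83], [-0.83, 2.19], [0.07, 2.5], [-1.14, 4.28], [0.01, 3], [-2.97, 2.97]. Speed limits (rad/s): [1.89, 1.89, 2.22, 3.14, 3.14, 3.14].

## Interface

Orientations are given as a 3x3 rotation matrix whose columns are the frame's x, y, z axes.
In Python, from bench import * gives the robot as it stands.
- The arm moves only by the tool step_arm, never from a script. Its argument "plan" is one flat list of numbers, 7 for each row, row after row: the turn, a rotation vector about the world's x, y, z in degrees, then the shift along the world's x, y, z in cm, then the closure in counts, from 0 (fully open) to 255 (shut). A call has 1 to 12 rows; each row is the pose to reach, as a shift and turn from the pose commanded when the call began; what a row does not reach only later rows make up. A row lasts 1/10 s, in which the tool goes at most 50 mm and 8.59 degrees, less where a joint would pass 70% of its speed; a pose out of reach is approached as far as the arm can. A call with a gripper value outside its range is refused whole. The fingers move at their own pace and stop on an object; "grip_force" is the grip in N (left out, the last holds). Time passes only in rows, so rows that repeat a pose let the fingers close. It gives the time, the measured TCP pose, the force, the opening and the grip force at its end, in the units of the state.
- state(): the state, without advancing time (a new reading comes with each control period).
- camera(name): name is "scene" or "top"; returns (picture, depth): 420x560x3 uint8, blue, green, red; 420x560 float32, m along the optical axis (not along the pixel's ray), 0 where there is no reading.
- camera_info(name): a dict with "fx", "fy", "cx", "cy" (pixels), "R" (3x3) and "t" (3): a world point X has camera coordinates R X + t. Camera axes: x right, y down, z forward; pixel columns grow to the right and rows downward; lengths in m; the calibration is good to about 2 mm. A picture is of the moment at which its call begins. camera_info takes no time and is no camera call.
- close_job(): hands the job in; it is judged then, once.
The state is a dict: "time_s": time; "q": joint angles; "qd": joint speeds; "tau": joint torques, N m; "tool_pos": TCP position; "tcp_rot": TCP orientation; "wrist_force": force on the tool from outside, world axes, zero at the start; "torque": the same for the moment, N m; "width": opening from 0.0 (shut) to 1.0 (fully open); "finger_force": force on a finger pad.
Only numpy, scipy, OpenCV 4.12 (cv2) and the standard library are available. Lean on these libraries where they do the work, as an engineer would, in place of code of your own. Each camera call takes 0.05 s, during which the arm holds its last target. There are 200 camera calls.

## Working session

There is one attempt and no reset: what is moved stays moved. The work goes in short steps, Python scripts to look and compute and a tool call to move; the robot and the scene stay as the last step left them, time stands still between calls to the robot, and variables do not carry over. Pictures are saved under pics/ and viewed, at most 10 in all, crops included, and the job is handed in when it is done.

Besides the shell and the picture viewer there is one more tool, called after "Request:" in YAML: its name, and indented under it one key for each argument. step_arm: Moves the arm, as the interface text tells. Its arguments: {"type":"object","properties":{"plan":{"type":"array"},"grip_force":{"type":"number"}},"required":["plan"]}

```bash
mkdir -p pics
cat > h.py <<'E'
from bench import *
import numpy as np, cv2
def snap(n):
    p,d=camera(n); return p,d
def world(n,u,v,d):
    c=camera_info(n); R=np.array(c["R"]);t=np.array(c["t"])
    z=d[int(v),int(u)]
    return R.T@(np.array([(u-c["cx"])/c["fx"]*z,(v-c["cy"])/c["fy"]*z,z])-t)
def cloud(n,d):
    c=camera_info(n); R=np.array(c["R"]);t=np.array(c["t"])
    v,u=np.mgrid[:d.shape[0],:d.shape[1]]
    P=np.stack([(u-c["cx"])/c["fx"]*d,(v-c["cy"])/c["fy"]*d,d],-1)
    return (P-t)@R
E
python3 - <<'E'
from h import *
for n in("scene","top"):
    p,d=snap(n); cv2.imwrite(f"pics/{n}1.png",p); np.save(f"{n}1.npy",d)
    c=camera_info(n); print(n,c["fx"],-np.array(c["R"]).T@np.array(c["t"]))
s=state(); print(s["time_s"],s["tool_pos"],s["tcp_rot"],s["wrist_force"])
E
```

```text
scene 477.1259131363509 [0.22482892 0.55269507 0.80068981]
top 407.6695982289206 [0.3705528  0.0119692  0.87935395]
0.1 [0.18311677 0.64949426 0.21799882] [[-9.62472390e-01  2.71379469e-01 -2.85240320e-04]
 [ 2.71379619e-01  9.62471894e-01 -9.78061928e-04]
 [ 9.10986458e-06 -1.01876601e-03 -9.99999481e-01]] [-0.27758348  0.22995691 -0.29359341]
```

View pics/scene1.png

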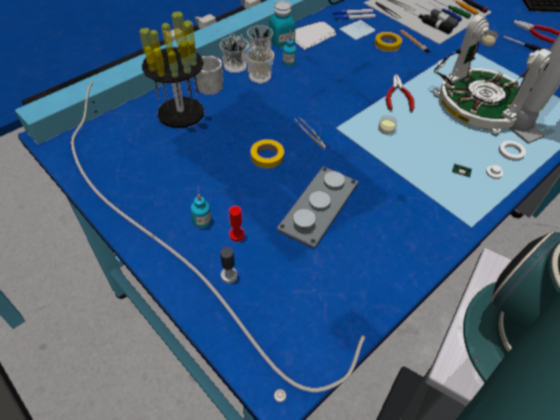

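View pics/top1.png

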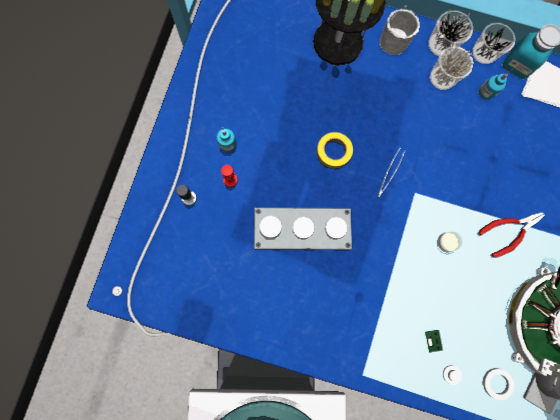

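The scene view shows the black-gripped probe at about (228,265), the red decoy at (236,224) and the seats at (304,221), (320,200) and (335,180). In the top view the probe is at (184,191) and the seats are at (270,227), (303,228) and (336,228). I'll measure these from both cameras.

Run:
```python
from h import *
for n in("scene","top"):
    p=cv2.imread(f"pics/{n}1.png"); d=np.load(f"{n}1.npy"); W=cloud(n,d)
    S={"scene":[(304,221),(320,200),(335,180)],"top":[(270,227),(303,228),(336,228)]}[n]
    for u,v in S:
        w=W[v-16:v+17,u-16:u+17].reshape(-1,3); z0=np.median(W[v-3:v+4,u-3:u+4,2])
        m=abs(w[:,2]-z0)<.005; r=w[m]; print(n,"seat",((r.max(0)+r.min(0))/2*1e3).round(1),np.median(r[:,2]*1e3).round(1),(np.ptp(r,0)*1e3).round())
    u,v={"scene":(228,263),"top":(187,194)}[n]
    w=W[v-24:v+25,u-18:u+19].reshape(-1,3)
    m=(w[:,2]>.004); 
    for lo,hi in((.004,.02),(.05,.078),(.078,.1)):
        r=w[(w[:,2]>lo)&(w[:,2]<hi)]
        if len(r): print(n,"probe",lo,len(r),(np.median(r,0)*1e3).round(1),(r.min(0)*1e3).round(),(r.max(0)*1e3).round())
    # plate orientation
    m=((abs(W[...,2]-.012)<.004)&(abs(W[...,0]-r[:,0].mean())<.2)).astype(np.uint8)
    c=max(cv2.findContours(m,0,1)[0],key=cv2.contourArea)
    q=np.array([W[y,x,:2] for (x,y) in c[:,0]],np.float32); print("plate",cv2.minAreaRect(q))
    a=cv2.resize(p[v-40:v+40,u-40:u+40],(400,400),interpolation=2)
    b=cv2.resize(p[S[1][1]-50:S[1][1]+50,S[1][0]-50:S[1][0]+50],(400,400),interpolation=2)
    cv2.imwrite(f"pics/{n}c.png",np.hstack([a,b])); 
a=cv2.imread("pics/scenec.png");b=cv2.imread("pics/topc.png");cv2.imwrite("pics/both.png",cv2.resize(np.vstack([a,b]),(600,600)))
```

```text
scene seat [486.6   4.1  39.3] 39.6 [45. 47.  8.]
scene seat [487.2 -81.1  27.1] 27.5 [44. 80.  8.]
scene seat [ 488.6 -114.3   27.6] 27.7 [44. 86.  9.]
scene probe 0.004 243 [546.3 185.3   9.7] [520. 100.   4.] [630. 224.  20.]
scene probe 0.05 110 [539.7 191.   64.1] [535. 173.  50.] [558. 195.  78.]
scene probe 0.078 140 [545.5 184.6  85.2] [535. 171.  79.] [559. 196.  89.]
plate ((0.4874989688396454, -0.06513257324695587), (0.09129683673381805, 0.21114325523376465), 1.4531056880950928)
top seat [484.    4.2  37.1] 37.5 [45. 44.  8.]
top seat [486.  -65.9  25.6] 25.7 [45. 45.  8.]
top seat [ 488.  -134.9   25.2] 25.6 [45. 43.  8.]
top probe 0.004 149 [546.8 185.8   8. ] [531. 167.   4.] [607. 227.  20.]
top probe 0.05 45 [537.8 174.2  65.8] [534. 171.  52.] [553. 188.  78.]
top probe 0.078 114 [545.3 182.4  83. ] [534. 172.  78.] [556. 195.  87.]
plate ((0.48585349321365356, -0.06557239592075348), (0.08972004055976868, 0.20977458357810974), 1.9094771146774292)
```

View pics/both.png

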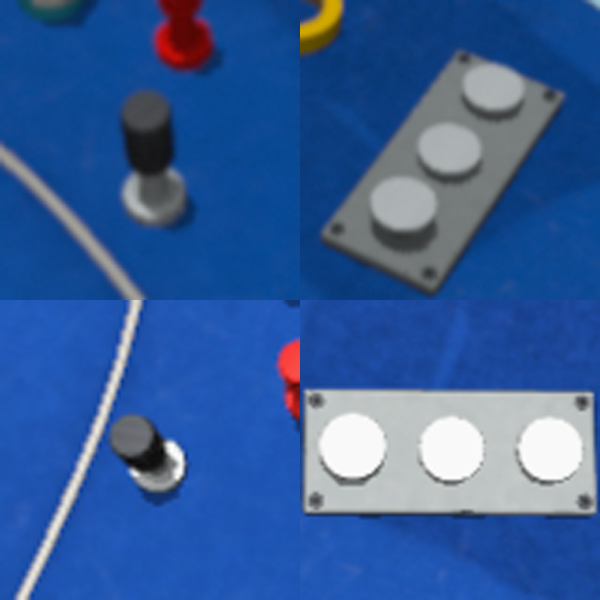

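The two views agree: seat tops are at 38, 26 and 26 mm, so the left seat is the high one. The probe is at (0.546, 0.184), its top at about 85 mm. Next I'll move above the probe.

Request:
step_arm:
  plan: [0,0,0,9,-11.6,-1.7,0,0,0,0,18,-23.2,-3.4,0,0,0,0,18,-23.2,-3.4,0,0,0,0,18,-23.2,-3.4,0,0,0,0,18,-23.2,-3.4,0,0,0,0,18,-23.2,-3.4,0,0,0,0,36.3,-46.6,-6.9,0,0,0,0,36.3,-46.6,-6.9,0,0,0,0,36.3,-46.6,-6.9,0,0,0,0,36.3,-46.6,-6.9,0,0,0,0,36.3,-46.6,-6.9,0,0,0,0,36.3,-46.6,-6.9,0]
  grip_force: 20

```text
time_s: 1.3
tool_pos: [0.547, 0.1817, 0.1493]
tcp_rot: [[-0.962, 0.272, -0.0], [0.272, 0.962, 0.0], [0.0, -0.0, -1.0]]
wrist_force: [0.4, 1.6, 0.6]
width: 1.0
finger_force: 0.0
```

Request:
step_arm:
  plan: [0,0,0,0,0.1,0,0,0,0,0,0,0.1,0,0,0,0,0,0,0.1,-2,0,0,0,0,0,0.1,-4,0,0,0,0,0,0.1,-6,0,0,0,0,0,0.1,-8,0,0,0,0,0,0.1,-9.5,0,0,0,0,0,0.1,-10.5,0,0,0,0,0,0.1,-10.5,0,0,0,0,0,0.1,-10.5,0]

```text
time_s: 2.3
tool_pos: [0.5463, 0.185, 0.0453]
tcp_rot: [[-0.963, 0.271, 0.001], [0.271, 0.963, 0.0], [-0.0, 0.0, -1.0]]
wrist_force: [0.5, -0.2, 0.9]
width: 1.001
finger_force: 0.0
```

Run:
```python
from h import *
a,_=snap("scene");b,_=snap("top")
cv2.imwrite("pics/g.png",np.hstack([cv2.resize(a[200:310,170:290],(400,367),interpolation=2),cv2.resize(b[130:240,130:250],(400,367),interpolation=2)]))
```

```text
(no output)
```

View pics/g.png

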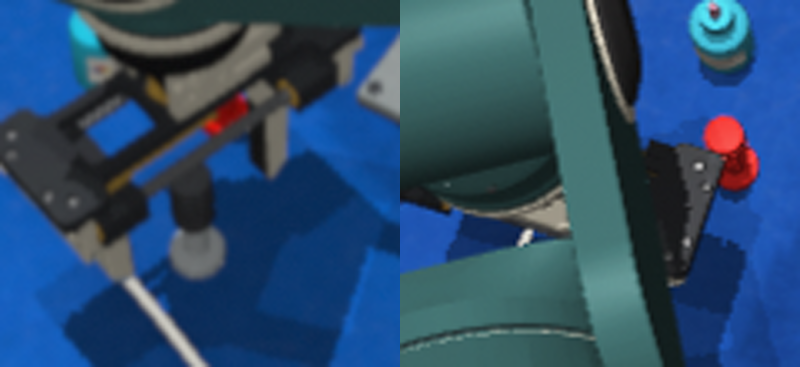

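The probe (crop, left half, about (195,200)) stands between the open fingers, and the red decoy is clear of them. I'll close on it.

Request:
step_arm:
  plan: [0,0,0,0,0,0,120,0,0,0,0,0,0,180,0,0,0,0,0,0,255,0,0,0,0,0,0,255,0,0,0,0,0,0,255,0,0,0,0,0,0,255,0,0,0,0,0,0,255,0,0,0,0,0,0,255,0,0,0,0,0,0,255,0,0,0,0,0,0,255]
  grip_force: 25

```text
time_s: 3.4
tool_pos: [0.5461, 0.1847, 0.0446]
tcp_rot: [[-0.962, 0.271, -0.0], [0.271, 0.962, -0.0], [0.0, -0.0, -1.0]]
wrist_force: [0.2, 0.3, -0.2]
width: 0.253
finger_force: 25.0
```

Request:
step_arm:
  plan: [0,0,0,0,0,1.5,255,0,0,0,0,0,4,255,0,0,0,0,0,7,255,0,0,0,-1,-3,8,255,0,0,0,-2.2,-6.5,8,255,0,0,0,-3.4,-10,8,255,0,0,0,-4.6,-13.5,8,255,0,0,0,-5.6,-16.5,8,255,0,0,0,-6.1,-18.1,8,255,0,0,0,-6.1,-18.1,8,255,0,0,0,-6.1,-18.1,7,255,0,0,0,-6.1,-18.1,6,255]

```text
time_s: 4.6
tool_pos: [0.4854, 0.0044, 0.1042]
tcp_rot: [[-0.963, 0.271, 0.0], [0.271, 0.963, 0.0], [-0.0, 0.0, -1.0]]
wrist_force: [0.4, 0.4, -3.4]
width: 0.254
finger_force: 25.0
```

Run:
```python
from h import *
p,d=snap("scene"); print(state()["tool_pos"],state()["width"])
cv2.imwrite("pics/l.png",cv2.resize(p[140:280,220:400],(720,560),interpolation=2))
```

```text
[0.48456623 0.00446649 0.10197029] 0.2534604515538198
```

View pics/l.png

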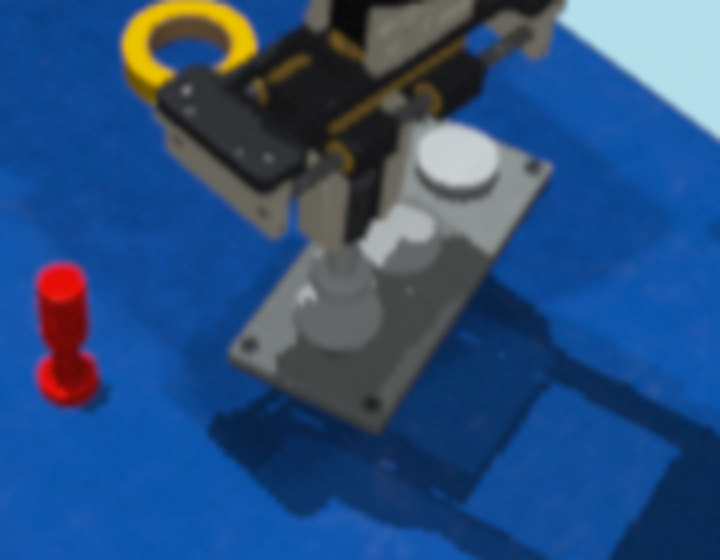

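The probe hangs upright over the left seat, at about (340,310) in the crop. I'll lower it gently.

Request:
step_arm:
  plan: [0,0,0,0,0,-0.8,255,0,0,0,0,0,-1.3,255,0,0,0,0,0,-1.6,255,0,0,0,0,0,-1.8,255,0,0,0,0,0,-1.9,255,0,0,0,0,0,-1.9,255,0,0,0,0,0,-1.9,255]

```text
time_s: 5.35
tool_pos: [0.4853, 0.0037, 0.0859]
tcp_rot: [[-0.962, 0.271, 0.0], [0.271, 0.962, -0.0], [-0.0, 0.0, -1.0]]
wrist_force: [-0.2, -1.1, -1.8]
width: 0.253
finger_force: 25.0
```

Request:
step_arm:
  plan: [0,0,0,0,0,-0.1,255,0,0,0,0,0,-0.2,255,0,0,0,0,0,-0.3,255,0,0,0,0,0,-0.3,255,0,0,0,0,0,-0.3,255]

```text
time_s: 5.85
tool_pos: [0.4851, 0.0037, 0.0826]
tcp_rot: [[-0.962, 0.271, -0.0], [0.271, 0.962, 0.0], [0.0, -0.0, -1.0]]
wrist_force: [-0.6, 0.3, -2.1]
width: 0.253
finger_force: 25.0
```

Request:
step_arm:
  plan: [0,0,0,0,0,-0.1,255,0,0,0,0,0,-0.1,255,0,0,0,0,0,-0.1,255,0,0,0,0,0,-0.1,255]

```text
time_s: 6.25
tool_pos: [0.4854, 0.0036, 0.0825]
tcp_rot: [[-0.962, 0.271, 0.001], [0.271, 0.962, -0.0], [-0.001, -0.0, -1.0]]
wrist_force: [-2.9, -0.3, 7.3]
width: 0.254
finger_force: 25.0
```

Contact: force +9 N at TCP z 0.0825, which matches the 38 mm seat. On to the middle seat.

Request:
step_arm:
  plan: [0,0,0,0,0,1,255,0,0,0,0,0,2,255,0,0,0,0,-2,2,255,0,0,0,0.1,-4.5,2,255,0,0,0,0.2,-7,2,255,0,0,0,0.2,-7,1,255,0,0,0,0.2,-7,0,255,0,0,0,0.2,-7,-0.6,255,0,0,0,0.2,-7,-0.9,255,0,0,0,0.2,-7,-1.1,255,0,0,0,0.2,-7,-1.2,255,0,0,0,0.2,-7,-1.2,255]

```text
time_s: 7.45
tool_pos: [0.4875, -0.0659, 0.0705]
tcp_rot: [[-0.963, 0.271, 0.001], [0.271, 0.963, 0.0], [-0.001, 0.0, -1.0]]
wrist_force: [-2.9, 1.7, 3.8]
width: 0.252
finger_force: 25.0
```

Request:
step_arm:
  plan: [0,0,0,0,0,0,255,0,0,0,0,0,0,255]

```text
time_s: 7.65
tool_pos: [0.4875, -0.066, 0.0705]
tcp_rot: [[-0.963, 0.271, 0.001], [0.271, 0.963, 0.0], [-0.001, 0.0, -1.0]]
wrist_force: [-3.1, 0.9, 6.1]
width: 0.255
finger_force: 25.0
```

The middle seat is touched. On to the right seat.

Request:
step_arm:
  plan: [0,0,0,0,0,1,255,0,0,0,0,0,2,255,0,0,0,0,-2,2,255,0,0,0,0,-4.5,2,255,0,0,0,0.1,-7,2,255,0,0,0,0.1,-7,1.5,255,0,0,0,0.1,-7,0.8,255,0,0,0,0.1,-7,0.4,255,0,0,0,0.1,-7,0.2,255,0,0,0,0.1,-7,0.1,255,0,0,0,0.1,-7,0,255,0,0,0,0.1,-7,0,255]

```text
time_s: 8.85
tool_pos: [0.4884, -0.136, 0.0705]
tcp_rot: [[-0.963, 0.271, 0.001], [0.271, 0.963, -0.0], [-0.001, 0.0, -1.0]]
wrist_force: [-1.4, 1.6, 5.2]
width: 0.258
finger_force: 25.0
```

Request:
step_arm:
  plan: [0,0,0,0,0,0,255,0,0,0,0,0,0,255]

```text
time_s: 9.05
tool_pos: [0.4885, -0.136, 0.0705]
tcp_rot: [[-0.963, 0.271, 0.001], [0.271, 0.963, 0.0], [-0.001, 0.0, -1.0]]
wrist_force: [-3.0, 2.3, 5.3]
width: 0.254
finger_force: 25.0
```

Request:
step_arm:
  plan: [0,0,0,0,0,1,255,0,0,0,0,0,3,255,0,0,0,0,1,4,255,0,0,0,-0.1,4,4,255,0,0,0,-0.2,7.5,4,255,0,0,0,-0.3,11,4,255,0,0,0,-0.4,13,4,255,0,0,0,-0.4,14,4,255,0,0,0,-0.4,14,3,255,0,0,0,-0.4,14,2,255,0,0,0,-0.4,14,1.6,255,0,0,0,-0.4,14,1.4,255]

```text
time_s: 10.25
tool_pos: [0.4838, 0.003, 0.0826]
tcp_rot: [[-0.962, 0.272, -0.001], [0.272, 0.962, -0.0], [0.001, -0.0, -1.0]]
wrist_force: [0.2, -0.3, -2.0]
width: 0.251
finger_force: 25.0
```

Request:
step_arm:
  plan: [0,0,0,0,0,-0.1,255,0,0,0,0,0,-0.2,255,0,0,0,0,0,-0.2,255,0,0,0,0,0,-0.2,255]

```text
time_s: 10.65
tool_pos: [0.4845, 0.0032, 0.0825]
tcp_rot: [[-0.962, 0.272, 0.001], [0.272, 0.962, -0.001], [-0.001, -0.0, -1.0]]
wrist_force: [-3.3, -3.0, 5.7]
width: 0.252
finger_force: 25.0
```

Run:
```python
from h import *
p,d=snap("scene"); s=state(); print(s["tool_pos"],s["width"],s["wrist_force"])
cv2.imwrite("pics/l2.png",cv2.resize(p[140:280,220:400],(720,560),interpolation=2))
```

```text
[0.48443934 0.00317194 0.08243815] 0.2517539570529213 [-4.08893889 -2.6964909   5.32409464]
```

View pics/l2.png

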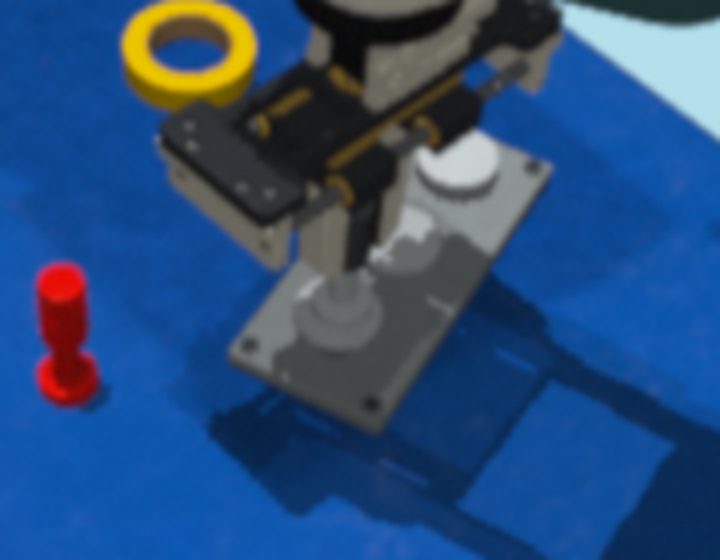

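The foot sits centred on the left seat, at about (338,315) in the crop. I'll release slowly and retreat straight up.

Request:
step_arm:
  plan: [0,0,0,0,0,0.1,255,0,0,0,0,0,0.1,180,0,0,0,0,0,0.1,160,0,0,0,0,0,0.1,120,0,0,0,0,0,0.1,60,0,0,0,0,0,0.1,0,0,0,0,0,0,0.1,0,0,0,0,0,0,0.1,0,0,0,0,0,0,0.1,0]
  grip_force: 5

```text
time_s: 11.6
tool_pos: [0.4842, 0.0037, 0.0826]
tcp_rot: [[-0.962, 0.271, 0.0], [0.271, 0.962, 0.0], [0.0, 0.0, -1.0]]
wrist_force: [0.3, -0.2, -0.7]
width: 0.836
finger_force: 0.0
```

Request:
step_arm:
  plan: [0,0,0,0,0,1,0,0,0,0,0,0,3,0,0,0,0,0,0,6,0,0,0,0,0,0,9,0,0,0,0,0,0,12,0,0,0,0,0,5,14,0,0,0,0,0,10,14,0,0,0,0,0,15,14,0,0,0,0,0,20,14,0,0,0,0,0,24,14,0,0,0,0,0,25,14,0,0,0,0,0,25,14,0]

```text
time_s: 12.8
tool_pos: [0.4839, 0.2548, 0.2229]
tcp_rot: [[-0.963, 0.269, -0.0], [0.269, 0.963, -0.0], [0.0, -0.0, -1.0]]
wrist_force: [-0.1, -0.7, -0.2]
width: 1.003
finger_force: 0.0
```

Run:
```python
from h import *
p,d=snap("top"); s=state(); print(s["time_s"],s["tool_pos"],s["width"],np.abs(s["qd"]).max())
q,e=snap("scene")
for n,D in(("top",d),("scene",e)):
    W=cloud(n,D).reshape(-1,3); m=(W[:,2]>.105)&(W[:,2]<.135)&(np.hypot(W[:,0]-.485,W[:,1]-.004)<.05)
    r=W[m]; print(n,len(r),((r.max(0)+r.min(0))/2).round(4),r[:,2].max().round(4))
cv2.imwrite("pics/e.png",np.hstack([cv2.resize(q[140:280,220:360],(400,400)),cv2.resize(p[160:300,220:360],(400,400))]))
```

```text
12.85 [0.48409117 0.25365646 0.22295195] 0.9997878046724554 0.031897711790682896
top 138 [0.4837 0.0025 0.1154] 0.1247
scene 166 [0.4855 0.003  0.1156] 0.1259
```

View pics/e.png

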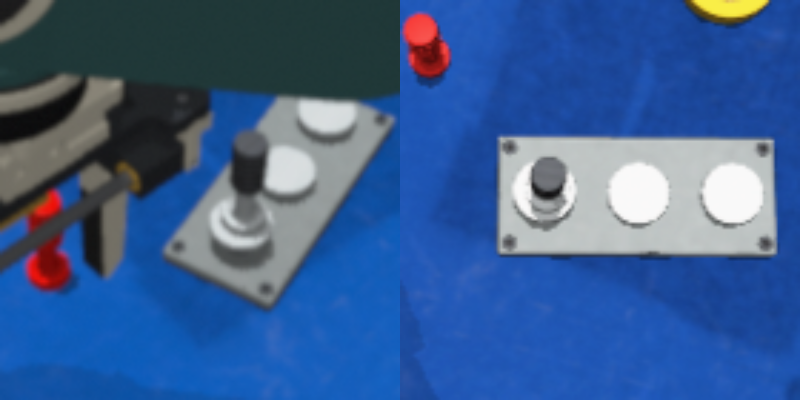

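The probe stands upright, centred on the high left seat, and the gripper is clear of everything. I'll hand in.

```bash
python3 -c "
from bench import *
print(close_job())"
```

```text
the job is handed in; nothing more can be done
None
```

I touched the probe down on the left, middle and right seats in turn, left it standing upright and released on the high left seat, and handed the job in at about 13 s; no verdict came back.

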